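# Lean the finished award plaque on the inspection rack

## Task

Take the large square-cornered plaque out of the slotted wooden block and lean it on the rack for inspection: its foot on the black rubber strip near the middle of the rack, its back flat against the steel rail, brass face outwards, tilted back about 20 degrees from upright. Let go so that it stays there without sliding, and leave the two smaller plaques standing in the block.

Things in the scene. Friction and masses are not known exactly. Their poses are not given: they have to be found in the camera images.
- plaque: Large square-cornered dark wooden board to move, the widest and tallest of three: 10 mm thick (x), 120 wide (y), 160 high (z), 130 to 270 g, brass plate flush on its +x face. Origin: centre of its bottom. Upright, bottom 10 mm above the table, in a slot (13 mm wide, 24 deep; pitch 65 mm) of a fixed wooden block 175 x 135 mm, 34 high. Brass face starts away from the robot (yaw within 18 degrees).
- arched: Bystander in another slot of the block: dark wooden board with a round-arched top, 10 mm thick (x), 84 mm wide (y), 150 mm high (z). Origin: centre of its bottom.
- small: Bystander in the remaining slot of the block: small square-cornered dark wooden board, 10 mm thick (x), 80 mm wide (y), 110 mm high (z). Origin: centre of its bottom.
- rack: Fixed rack, open towards +x (away from the robot, yaw within 20 degrees). Origin: on the table under the middle of the rubber strip, which is 34 mm wide (x), 250 long (y), top 14 mm up. Rail: 12 mm round, along y, centre at x -39, z 104 mm; posts at y +-122. Lower back edge mid-strip and back on the rail gives 20 degrees, top towards -x. Friction holds it.
Not all that is in view belongs to the job. What is shaped like the plaque but red is not meant.

How it is judged:
On the way:
1. the large plaque is lifted clear of the block, still upright (height (world z) of plaque above 0.037 m and angle between plaque's own z axis and vertical below 0.6 rad), for 0.1 s.
At the end, for the whole second after the job is handed in: Large plaque at rest on the rack: foot on the rubber strip (within 17 mm of its middle line, 40 mm of the middle along it), tilted back 9.5 to 30 degrees, brass outwards, parallel to the rail within 10 degrees. The other two still stand in their slots, moved under 20 mm (x of plaque in the frame of rack between -0.013 and 0.022 m and y of plaque in the frame of rack between -0.04 and 0.04 m and z of plaque in the frame of rack between 0.01 and 0.021 m and angle between plaque's own x axis and vertical between 1.047 and 1.405 rad and angle between the y axis of plaque and the y axis of rack, either way round below 0.175 rad and contact force between plaque and rack above 0.3 N and linear speed of plaque below 0.01 m/s and angular speed of plaque below 0.05 rad/s and distance of each of arched, small from where it was at the start of the episode below 0.02 m and angle between each of arched, small's own z axis and vertical below 0.2 rad); the robot touches nothing.
It fails at once if another plaque is pulled out of the block or tipped over (distance of any of arched, small from where it was at the start of the episode above 0.03 m or angle between any of arched, small's own z axis and vertical above 0.5 rad).
It also fails if it takes over 42 s, if anything falls off the work surface, if the arm or the gripper's body presses on something with over 40 N, if the wrist force passes 120 N, or if a joint passes its speed limit or range.

## Robot

A 6-joint arm with a two-finger parallel gripper is mounted at the origin on the work surface. World frame = base frame: x ahead of the robot, y to its left, z up, the work surface at z = 0. Lengths are in m, angles in rad, forces in N, time in s.
With the tool pointing down it reaches from about 0.375 to 0.925 m from the base axis. Payload 5.7 kg.
Tool frame: the origin (TCP) lies midway between the tips of the shut fingers; the grasp point (between the pads) lies 19 mm behind it (robot.grip_depth is the distance from the TCP to the grasp point, in m); z points along the fingers, y is the line along which they close (so a half turn about z gives the same grasp; the last joint's range is limited). The gripper opens to 85 mm and grips with 20 to 120 N. Pads are 22 mm wide; open, the fingers measure 114 mm over their backs; the gripper's body (76 mm by 85 mm) begins 54 mm behind the grasp point. The pads swing forward as they close: fully open they stand 13 mm farther back than shut.
Start: joints at [-1.384, 0.359, 1.51, -0, 1.272, -0.115], TCP at [0.178, -0.573, 0.231] pointing down, gripper open.
Joint ranges: [-2.97, 2.97], [-1.01, 2.36], [0.21, 2.38], [-0.96, 4.11], [0.2, 2.71], [-2.98, 2.98]. Speed limits (rad/s): [2.39, 2.39, 3.14, 3.14, 3.14, 3.14].

## Interface

Orientations are given as a rotation vector (axis times angle).
In Python, from workcell import robot gives the robot as it stands.
- The arm moves only by the shell command python3 -m pendant 'ROWS' [OPENING] [FORCE]. ROWS is JSON, a list of rows, each a list of 2 entries, a list of its own where there are three numbers: the shift along the tool's x, y, z in m, then the turn, a rotation vector about the tool's x, y, z in rad. In form: [[[tx, ty, tz], [ax, ay, az]], ...]. A call has 1 to 20 rows; each row shifts and turns the commanded pose from where the row before left it, along the tool's axes as they then stand; what a row does not reach is not made up. A row lasts 1/12 s, in which the tool goes at most 41.7 mm and 7.16 degrees, less where a joint would pass 70% of its speed; a pose out of reach is approached as far as the arm can. A call with a gripper value outside its range is refused whole. OPENING is the finger opening in m, from 0 to 0.0854, set as the call begins (- or left out, the last holds). The fingers move at their own pace and stop on an object; FORCE is the grip in N (left out, the last holds). Time passes only in rows, so rows that do not move let the fingers close. It gives the time, the measured TCP pose, the force, the opening and the grip force at its end, in the units of the state.
- robot.read_state(): the state, without advancing time (a new reading comes with each control period).
- robot.read_camera(name): name is "scene" or "side" or "wrist"; returns a dict with "image" (384x512x3 uint8, blue, green, red), "intrinsics" (3x3 intrinsics, pixels), "world_to_cam" (4x4, takes a point from world to camera coordinates). Camera axes: x right, y down, z forward; pixel columns grow to the right and rows downward; lengths in m; the calibration is good to about 2 mm. A picture is of the moment at which its call begins. There is no depth.
- robot.sign_off(): hands the job in; it is judged then, once.
The state is a dict: "time_s": time; "joint_pos": joint angles; "dq": joint speeds; "effort": joint torques, N m; "tcp_pos": TCP position; "ee_rot": TCP orientation; "ft_force": force on the tool from outside, world axes, zero at the start; "ft_torque": the same for the moment, N m; "gripper_width": opening from 0.0 (shut) to 1.0 (fully open); "gripper_force": force on a finger pad.
Only numpy, scipy, OpenCV 4.12 (cv2) and the standard library are available. Lean on these libraries where they do the work, as an engineer would, in place of code of your own. Each camera call takes 0.05 s, during which the arm holds its last target. There are 200 camera calls.

## Working session

There is one attempt and no reset: what is moved stays moved. The work goes in short steps, Python scripts to look and compute and a shell command to move; the robot and the scene stay as the last step left them, time stands still between calls to the robot, and variables do not carry over. Pictures are saved under pics/ and viewed, at most 10 in all, crops included, and the job is handed in when it is done.

```bash
mkdir -p pics; ls; python3 - <<'E'
from workcell import robot
import cv2,json
s=robot.read_state();print(s)
for n in("scene","side"):
    c=robot.read_camera(n);cv2.imwrite(f"pics/{n}0.png",c["image"]);print(n,c["intrinsics"].tolist(),c["world_to_cam"].round(4).tolist())
    import numpy as np
    np.savez(f"pics/{n}0.npz",K=c["intrinsics"],T=c["world_to_cam"])
E
```

```text
pics
{'time_s': 0.0, 'joint_pos': array([-1.38410861e+00,  3.59501241e-01,  1.51144244e+00,  1.92966109e-05,
        1.27251038e+00, -1.15071349e-01]), 'dq': array([-8.71114890e-04,  6.16391078e-04,  3.03981648e-04, -4.26203667e-06,
       -3.58572023e-04, -1.39018931e-03]), 'effort': array([-3.87616659e-03, -5.27630997e+01, -2.78623331e+01, -5.86092629e-04,
        1.34122343e-02,  9.53335245e-06]), 'tcp_pos': array([ 0.17820733, -0.57220379,  0.23045203]), 'ee_rot': array([-3.10406344e+00, -4.71917133e-01,  7.56862680e-05]), 'ft_force': array([ 0.86154796, -0.09069997, -0.51290164]), 'ft_torque': array([-0.01204996,  0.00276267,  0.04287881]), 'gripper_force': 0.0, 'gripper_width': 1.0013798020141966}
scene [[482.0165147502206, 0.0, 250.82461619415452], [0.0, 482.0165147502206, 191.34887112901058], [0.0, 0.0, 1.0]] [[-0.522, 0.8529, 0.0125, 0.2503], [0.6827, 0.4265, -0.5933, -0.2528], [-0.5114, -0.3012, -0.8049, 1.6405], [0.0, 0.0, 0.0, 1.0]]
side [[495.84423039444016, 0.0, 256.9282354491996], [0.0, 495.84423039444016, 200.81704681715385], [0.0, 0.0, 1.0]] [[-0.2558, -0.9665, 0.0205, 0.0963], [-0.628, 0.15, -0.7636, 0.3151], [0.735, -0.2082, -0.6453, 0.9546], [0.0, 0.0, 0.0, 1.0]]
```

View pics/scene0.png

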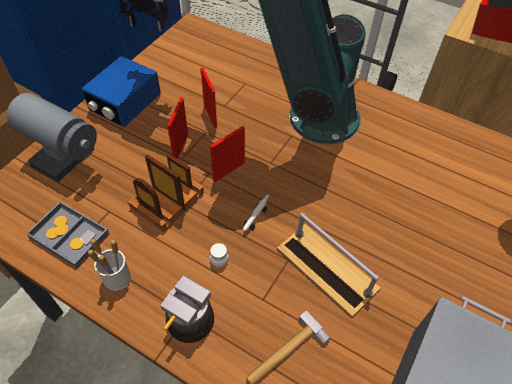

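View pics/side0.png

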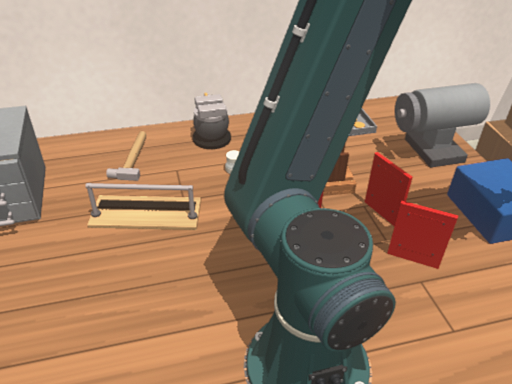

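The scene view shows the block at about (165,195), with the large plaque in the middle slot (165,180) between the arched one (147,197) and the small one (180,172). Red decoys stand at (178,130), (209,98) and (228,153), and the rack is at about (330,265). I'll enlarge both.

```bash
python3 - <<'E'
import cv2,numpy as np
i=cv2.imread("pics/scene0.png")
a=cv2.resize(i[145:235,115:215],None,fx=6,fy=6,interpolation=cv2.INTER_CUBIC)
cv2.imwrite("pics/c1.png",a)
b=cv2.resize(i[205:320,265:390],None,fx=5,fy=5,interpolation=cv2.INTER_CUBIC)
cv2.imwrite("pics/c2.png",b)
E
```

```text
(no output)
```

View pics/c1.png

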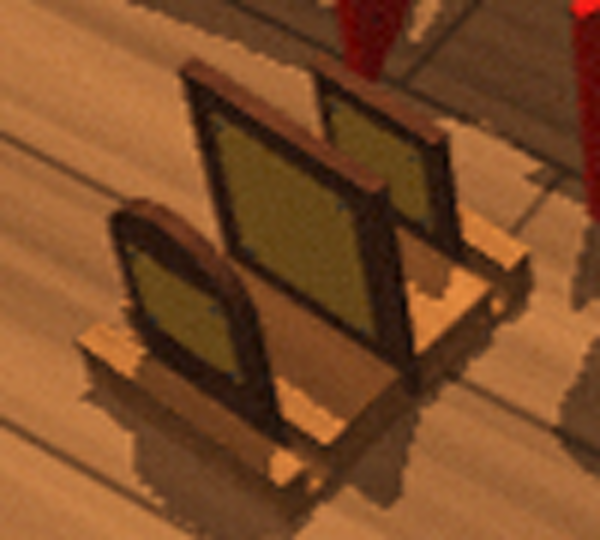

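View pics/c2.png

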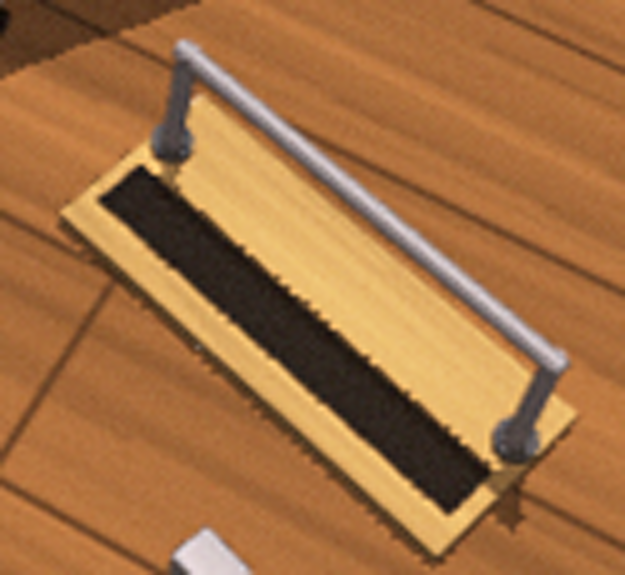

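Enlarged pictures: the large plaque's top edge runs from (184,70) to (384,188) in crop 1. The strip corners in crop 2 are (142,167), (490,470), (447,513) and (99,200), and the rail runs from (185,47) to (560,362).

```bash
cat > h.py <<'E'
import numpy as np
from scipy.spatial.transform import Rotation as R
def ray(K,T,uv,z):
    d=T[:3,:3].T@np.linalg.solve(K,[uv[0],uv[1],1]); o=-T[:3,:3].T@T[:3,3]
    return o+d*(z-o[2])/d[2]
E
python3 - <<'E'
from h import *
f=np.load("pics/scene0.npz");K,T=f["K"],f["T"]
def P(c,s,o,z): return ray(K,T,[(c[0]+.5)/s-.5+o[0],(c[1]+.5)/s-.5+o[1]],z)
yw=lambda d:np.degrees(np.arctan2(d[1],d[0]))
o1=(115,145);o2=(265,205)
print("plaque");
a,b=P((188,70),6,o1,.17),P((384,188),6,o1,.17);print(a,b,np.linalg.norm(a-b),(a+b)/2,"ydir",yw(b-a))
print("front right at .034",P((411,390),6,o1,.034))
for n,A,B,z in(("small",(318,62),(447,140),.12),("block front",(80,343),(300,485),.034)):
    a,b=P(A,6,o1,z),P(B,6,o1,z);print(n,a,b,np.linalg.norm(a-b),(a+b)/2,yw(b-a))
print("arched top",P((150,205),6,o1,.16))
q=[P(c,5,o2,.014) for c in((142,167),(490,470),(447,513),(99,200))]
print(np.array(q),np.mean(q,0),yw(q[1]-q[0]),yw(q[2]-q[3]),[np.linalg.norm(q[i]-q[i-1]) for i in range(4)])
a,b=P((185,47),5,o2,.106),P((560,362),5,o2,.106);print("rail",a,b,np.linalg.norm(a-b),(a+b)/2,yw(b-a))
E
```

```text
plaque
[ 0.55835569 -0.28711123  0.17      ] [ 0.56614428 -0.17187284  0.17      ] 0.11550129440356628 [ 0.56224998 -0.22949204  0.17      ] ydir 86.13344367656488
front right at .034 [ 0.5787317  -0.16495201  0.034     ]
small [ 0.49247958 -0.27198527  0.12      ] [ 0.49882142 -0.19214361  0.12      ] 0.08009313689220159 [ 0.4956505  -0.23206444  0.12      ] 85.4585194824567
block front [ 0.64025821 -0.31481388  0.034     ] [ 0.64865434 -0.17692303  0.034     ] 0.13814623642332416 [ 0.64445627 -0.24586845  0.034     ] 86.51558093988253
arched top [ 0.62247085 -0.25882164  0.16      ]
[[0.48467102 0.14039715 0.014     ]
 [0.54881571 0.37800117 0.014     ]
 [0.58183865 0.36883716 0.014     ]
 [0.51573123 0.13034398 0.014     ]] [0.53276415 0.25439487 0.014     ] 74.89231130972554 74.5072713110969 [np.float64(0.0326466409642413), np.float64(0.24611015779776943), np.float64(0.034270887794701214), np.float64(0.2474857288849628)]
rail [0.46018778 0.14433261 0.106     ] [0.52639391 0.38517234 0.106     ] 0.24977394517834775 [0.49329085 0.26475247 0.106     ] 74.62923306676042
```

```bash
cat >> h.py <<'E'
def rows(p,rot,n,s=None):
    "one row, repeated n times, from the present pose to p, rot"
    from workcell import robot
    s=s or robot.read_state(); R0=R.from_rotvec(s["ee_rot"]); d=R0.inv()*rot
    w=np.round(d.as_rotvec()/n,4); S=sum((R0*R.from_rotvec(w*k)).as_matrix() for k in range(n))
    t=np.round(np.linalg.solve(S,np.array(p)-s["tcp_pos"]),4)
    print(n,"x",[t.tolist(),w.tolist()],"turn",np.degrees(np.linalg.norm(w)),"mm",1e3*np.linalg.norm(t))
def grip(yaw,tilt=0):
    "tool y along plaque x (yaw, deg), tool z down, top tilted back by tilt"
    c,s=np.cos(np.radians(yaw)),np.sin(np.radians(yaw))
    return R.from_matrix(np.array([[-s,c,0],[c,s,0],[0,0,-1]]).T)*R.from_rotvec([-np.radians(tilt),0,0])
E
python3 - <<'E'
from h import *
f=np.load("pics/scene0.npz");K,T=f["K"],f["T"]
for n,uv in(("redA top",(228,135)),("redB",(180,105)),("redC",(207,72))): print(n,ray(K,T,uv,.16))
print("jar",ray(K,T,(218,248),.03))
print(grip(-4).as_matrix())
rows([.562,-.23,.255],grip(-4),16)
E
```

```text
redA top [ 0.36702594 -0.1471083   0.16      ]
redB [ 0.34118906 -0.33470734  0.16      ]
redC [ 0.17486424 -0.35166992  0.16      ]
jar [ 0.62825591 -0.01306367  0.03      ]
[[ 0.06975647  0.99756405  0.        ]
 [ 0.99756405 -0.06975647  0.        ]
 [ 0.          0.         -1.        ]]
16 x [[0.0338, 0.0046, -0.0015], [-0.0001, -0.0001, -0.075]] turn 4.297191102911652 mm 34.14454568448671
```

```bash
python3 -m pendant '[[[0.0338,0.0046,-0.0015],[0,0,-0.075]],[[0.0338,0.0046,-0.0015],[0,0,-0.075]],[[0.0338,0.0046,-0.0015],[0,0,-0.075]],[[0.0338,0.0046,-0.0015],[0,0,-0.075]],[[0.0338,0.0046,-0.0015],[0,0,-0.075]],[[0.0338,0.0046,-0.0015],[0,0,-0.075]],[[0.0338,0.0046,-0.0015],[0,0,-0.075]],[[0.0338,0.0046,-0.0015],[0,0,-0.075]],[[0.0338,0.0046,-0.0015],[0,0,-0.075]],[[0.0338,0.0046,-0.0015],[0,0,-0.075]],[[0.0338,0.0046,-0.0015],[0,0,-0.075]],[[0.0338,0.0046,-0.0015],[0,0,-0.075]],[[0.0338,0.0046,-0.0015],[0,0,-0.075]],[[0.0338,0.0046,-0.0015],[0,0,-0.075]],[[0.0338,0.0046,-0.0015],[0,0,-0.075]],[[0.0338,0.0046,-0.0015],[0,0,-0.075]],[[0,0,0],[0,0,0]],[[0,0,0],[0,0,0]]]' 0.05 40
python3 - <<'E'
from h import *
from workcell import robot
import cv2
rows([.562,-.23,.255],grip(-4),1)
c=robot.read_camera("wrist");np.savez("pics/w1.npz",K=c["intrinsics"],T=c["world_to_cam"])
cv2.imwrite("pics/w1.png",cv2.resize(c["image"],(768,576),interpolation=cv2.INTER_CUBIC))
E
```

```text
time_s: 1.6
tcp_pos: [0.5617, -0.2287, 0.255]
ee_rot: [-2.293, -2.146, 0.0]
ft_force: [0.2, 0.3, -0.1]
gripper_width: 0.59
gripper_force: 0.0
1 x [[-0.0013, 0.0004, 0.0], [-0.0007, -0.0004, 0.0037]] turn 0.21696876056052036 mm 1.3601470508735443
```

View pics/w1.png

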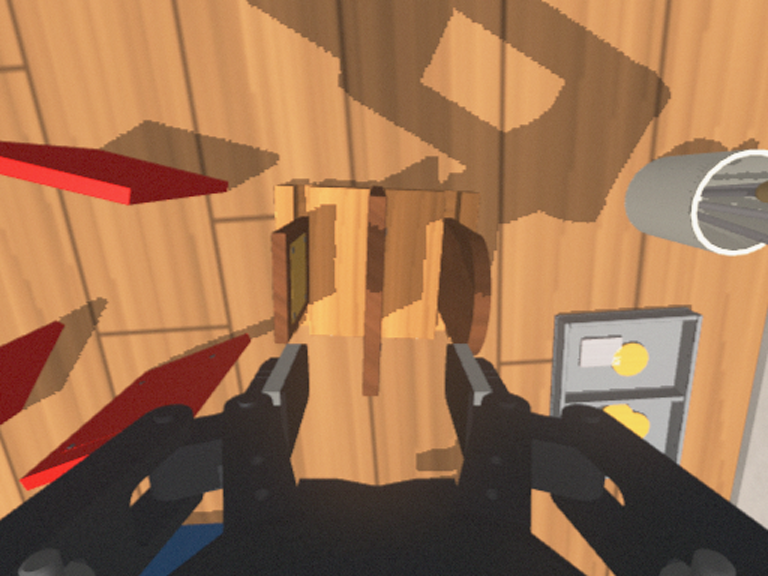

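The wrist view shows the large plaque's top edge between the fingers, from (378,188) to (371,395) in the 1.5x picture. The neighbours are to the left and right.

```bash
python3 - <<'E'
from h import *
f=np.load("pics/w1.npz");K,T=f["K"],f["T"]
a,b=[ray(K,T,[(u+.5)/1.5-.5,(v+.5)/1.5-.5],.17) for u,v in((378,188),(371,395))]
m=(a+b)/2;d=a-b;print(a,b,m,np.linalg.norm(d),np.degrees(np.arctan2(d[1],d[0])))
rows([m[0],m[1],.137],grip(np.degrees(np.arctan2(d[1],d[0]))-90),8)
E
```

```text
[ 0.56525833 -0.16795168  0.17      ] [ 0.5529138  -0.29076906  0.17      ] [ 0.55908606 -0.22936037  0.17      ] 0.1234361989396767 84.26040364525673
8 x [[0.0001, -0.0003, 0.0148], [-0.0001, 0.0, 0.004]] turn 0.2292547265896344 mm 14.803377992877166
```

```bash
python3 -m pendant '[[[0,-0.0003,0.0148],[0,0,0.003]],[[0,-0.0003,0.0148],[0,0,0.003]],[[0,-0.0003,0.0148],[0,0,0.003]],[[0,-0.0003,0.0148],[0,0,0.003]],[[0,-0.0003,0.0148],[0,0,0.003]],[[0,-0.0003,0.0148],[0,0,0.003]],[[0,-0.0003,0.0148],[0,0,0.003]],[[0,-0.0003,0.0148],[0,0,0.003]],[[0,0,0],[0,0,0]]]'
python3 -m pendant '[[[0,0,0],[0,0,0]],[[0,0,0],[0,0,0]],[[0,0,0],[0,0,0]],[[0,0,0],[0,0,0]],[[0,0,0],[0,0,0]],[[0,0,0],[0,0,0]],[[0,0,0],[0,0,0]],[[0,0,0],[0,0,0]]]' 0 60
```

```text
time_s: 2.4
tcp_pos: [0.5565, -0.231, 0.1337]
ee_rot: [-2.321, -2.109, 0.003]
ft_force: [-0.3, 0.2, -1.6]
gripper_width: 0.588
gripper_force: 0.0
time_s: 3.07
tcp_pos: [0.56, -0.2312, 0.1381]
ee_rot: [2.32, 2.114, 0.001]
ft_force: [-0.8, -1.5, 5.8]
gripper_width: 0.105
gripper_force: 59.6
```

Gripped: the opening matches the 10 mm board. Now I'll lift straight up.

```bash
python3 -m pendant '[[[0,0,-0.006],[0,0,0]],[[0,0,-0.008],[0,0,0]],[[0,0,-0.01],[0,0,0]],[[0,0,-0.012],[0,0,0]],[[0,0,-0.015],[0,0,0]],[[0,0,-0.015],[0,0,0]],[[0,0,-0.015],[0,0,0]],[[0,0,-0.015],[0,0,0]],[[0,0,-0.015],[0,0,0]],[[0,0,-0.015],[0,0,0]],[[0,0,-0.015],[0,0,0]],[[0,0,-0.015],[0,0,0]],[[0,0,-0.015],[0,0,0]],[[0,0,-0.015],[0,0,0]],[[0,0,-0.01],[0,0,0]],[[0,0,0],[0,0,0]]]'
python3 - <<'E'
from h import *
from workcell import robot
import cv2
# plaque bottom centre relative to TCP along tool: distance to bottom at grasp
L=.138-.010
o=np.array([.5328,.2544,0]);yaw=-15.3
Rz=R.from_euler("z",yaw,degrees=True)
def tgt(dz,dx=0,tilt=20):
    org=np.array([.0047+dx,0,.0157+dz]); q=grip(yaw,tilt)
    return o+Rz.apply(org)-q.apply([0,0,L]),q
print(tgt(0)[0]); 
p,q=tgt(.10,.03);print(p);rows(p,q,20)
p,q=tgt(.18,.03,0);print(p);rows(p,q,20)
c=robot.read_camera("scene");cv2.imwrite("pics/s2.png",cv2.resize(c["image"][80:270,80:330],None,fx=3,fy=3))
E
```

```text
time_s: 4.4
tcp_pos: [0.56, -0.2308, 0.3359]
ee_rot: [2.319, 2.113, 0.002]
ft_force: [0.5, 0.4, -1.8]
gripper_width: 0.108
gripper_force: 58.6
[0.49510647 0.26471178 0.13598066]
[0.52404319 0.25679559 0.23598066]
20 x [[0.0238, -0.0068, 0.0038], [-0.0172, -0.0015, 0.0086]] turn 1.1051552391052892 mm 25.04236410565105
[0.56627014 0.24524361 0.3237    ]
20 x [[0.0235, -0.0038, 0.0006], [0.0002, 0.0001, 0.0087]] turn 0.498637897627015 mm 23.81281167775028
```

View pics/s2.png

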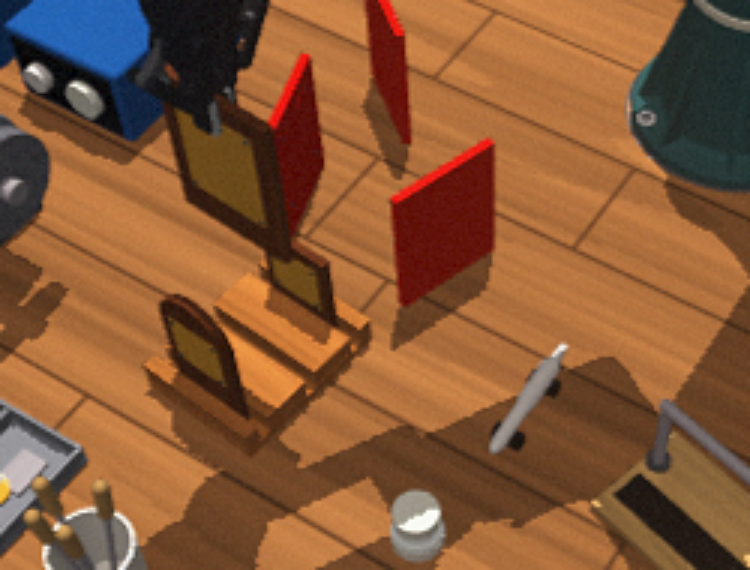

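The large plaque hangs upright at (230,170), and both neighbours are still in the block. Next I'll carry it over the rack.

```bash
python3 -m pendant '[[[0.0235,-0.0038,0.0006],[0,0,0.0087]],[[0.0235,-0.0038,0.0006],[0,0,0.0087]],[[0.0235,-0.0038,0.0006],[0,0,0.0087]],[[0.0235,-0.0038,0.0006],[0,0,0.0087]],[[0.0235,-0.0038,0.0006],[0,0,0.0087]],[[0.0235,-0.0038,0.0006],[0,0,0.0087]],[[0.0235,-0.0038,0.0006],[0,0,0.0087]],[[0.0235,-0.0038,0.0006],[0,0,0.0087]],[[0.0235,-0.0038,0.0006],[0,0,0.0087]],[[0.0235,-0.0038,0.0006],[0,0,0.0087]],[[0.0235,-0.0038,0.0006],[0,0,0.0087]],[[0.0235,-0.0038,0.0006],[0,0,0.0087]],[[0.0235,-0.0038,0.0006],[0,0,0.0087]],[[0.0235,-0.0038,0.0006],[0,0,0.0087]],[[0.0235,-0.0038,0.0006],[0,0,0.0087]],[[0.0235,-0.0038,0.0006],[0,0,0.0087]],[[0.0235,-0.0038,0.0006],[0,0,0.0087]],[[0.0235,-0.0038,0.0006],[0,0,0.0087]],[[0.0235,-0.0038,0.0006],[0,0,0.0087]],[[0.0235,-0.0038,0.0006],[0,0,0.0087]]]'
python3 -m pendant '[[[0,0,0],[0,0,0]],[[0,0,0],[0,0,0]]]'
cat >> h.py <<'E'
o=np.array([.5328,.2544,0]);yaw=-15.3;L=.128
Rz=R.from_euler("z",yaw,degrees=True)
def tgt(dz,dx=0,tilt=20):
    org=np.array([.0047+dx,0,.0157+dz]); q=grip(yaw,tilt)
    return o+Rz.apply(org)-q.apply([0,0,L]),q
E
python3 - <<'E'
from h import *
rows(*tgt(.03,.02),12)
E
```

```text
time_s: 6.12
tcp_pos: [0.5654, 0.246, 0.3194]
ee_rot: [-2.497, -1.905, 0.004]
ft_force: [-0.1, 0.4, -1.4]
gripper_width: 0.109
gripper_force: 58.5
time_s: 6.28
tcp_pos: [0.5655, 0.2459, 0.3194]
ee_rot: [-2.494, -1.908, 0.004]
ft_force: [0.0, -0.5, -0.6]
gripper_width: 0.106
gripper_force: 58.6
12 x [[-0.0, -0.0064, 0.012], [-0.0293, 0.0001, 0.0002]] turn 1.6788152262053984 mm 13.600000000000001
```

```bash
python3 -m pendant '[[[0,-0.0064,0.012],[-0.0293,0,0]],[[0,-0.0064,0.012],[-0.0293,0,0]],[[0,-0.0064,0.012],[-0.0293,0,0]],[[0,-0.0064,0.012],[-0.0293,0,0]],[[0,-0.0064,0.012],[-0.0293,0,0]],[[0,-0.0064,0.012],[-0.0293,0,0]],[[0,-0.0064,0.012],[-0.0293,0,0]],[[0,-0.0064,0.012],[-0.0293,0,0]],[[0,-0.0064,0.012],[-0.0293,0,0]],[[0,-0.0064,0.012],[-0.0293,0,0]],[[0,-0.0064,0.012],[-0.0293,0,0]],[[0,-0.0064,0.012],[-0.0293,0,0]],[[0,0,0],[0,0,0]],[[0,0,0],[0,0,0]]]'
python3 - <<'E'
from h import *
from workcell import robot
import cv2
rows(*tgt(.002,.003),8)
a=robot.read_camera("scene");b=robot.read_camera("side")
for n,c in(("scene",a),("side",b)):
    np.savez(f"pics/{n}3.npz",K=c["intrinsics"],T=c["world_to_cam"])
i=cv2.resize(a["image"][150:320,260:390],None,fx=3.5,fy=3.5,interpolation=2)
j=cv2.resize(b["image"][100:270,60:150+60],None,fx=2.2,fy=3.5,interpolation=2)
cv2.imwrite("pics/s3.png",np.hstack([i,j]))
E
```

```text
time_s: 7.45
tcp_pos: [0.5143, 0.2575, 0.1662]
ee_rot: [2.263, 1.728, 0.301]
ft_force: [0.4, 0.5, -2.5]
gripper_width: 0.105
gripper_force: 58.9
8 x [[0.0002, -0.0032, 0.0026], [-0.0001, 0.0003, 0.0002]] turn 0.021438117664609554 mm 4.127953488110059
```

View pics/s3.png

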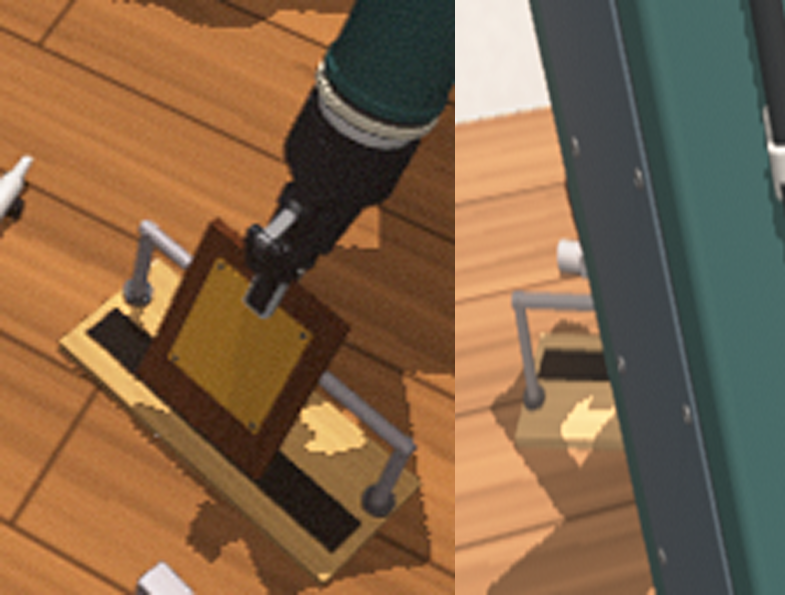

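The plaque is held tilted over the rack with its brass face out. Its lower front edge runs from (142,370) to (253,478) in the left crop. I'll check that against the expected position and work out the next step.

```bash
python3 - <<'E'
from h import *
from workcell import robot
s=robot.read_state();q=R.from_rotvec(s["ee_rot"])
f=np.load("pics/scene3.npz");K,T=f["K"],f["T"]
for y in(-.06,.06):
    for z,n in((L,"bot"),(L-.16,"top")):
        p=s["tcp_pos"]+q.apply([y,.005,z]);c=T[:3,:3]@p+T[:3,3];u=(K@c/c[2])[:2];print(n,y,(u-[260,150]+.5)*3.5-.5)
b=s["tcp_pos"]+q.apply([0,-.005,L]);print("back edge in rack",Rz.inv().apply(b-o))
rows(*tgt(.004,.004),8)
E
```

```text
bot -0.06 [136.21395175 375.52608189]
top -0.06 [211.05133588 222.20569087]
bot 0.06 [257.56910048 483.92927733]
top 0.06 [346.51339547 333.10873154]
back edge in rack [ 2.27903728e-02 -6.00523574e-05  4.62532346e-02]
8 x [[0.0, -0.0034, 0.0025], [0.0004, -0.0001, -0.0001]] turn 0.024308540536241867 mm 4.220189569201838
```

```bash
python3 -m pendant '[[[0,-0.0034,0.0025],[0,0,0]],[[0,-0.0034,0.0025],[0,0,0]],[[0,-0.0034,0.0025],[0,0,0]],[[0,-0.0034,0.0025],[0,0,0]],[[0,-0.0034,0.0025],[0,0,0]],[[0,-0.0034,0.0025],[0,0,0]],[[0,-0.0034,0.0025],[0,0,0]],[[0,-0.0034,0.0025],[0,0,0]],[[0,0,0],[0,0,0]]]'
python3 -m pendant '[[[0,0,0.001],[0,0,0]],[[0,0,0.001],[0,0,0]],[[0,0,0],[0,0,0]]]'
```

```text
time_s: 8.3
tcp_pos: [0.4967, 0.2635, 0.1381]
ee_rot: [2.263, 1.728, 0.304]
ft_force: [0.1, 1.1, -2.5]
gripper_width: 0.1
gripper_force: 58.9
time_s: 8.55
tcp_pos: [0.4988, 0.2637, 0.1373]
ee_rot: [2.262, 1.727, 0.307]
ft_force: [-0.0, 0.6, -2.4]
gripper_width: 0.107
gripper_force: 58.9
```

```bash
for k in 1 2 3; do python3 -m pendant '[[[0,-0.001,0],[0,0,0]],[[0,0,0],[0,0,0]]]' | egrep 'tcp|force'; done
```

```text
tcp_pos: [0.4976, 0.2638, 0.137]
ft_force: [0.7, -0.2, -1.6]
gripper_force: 59.0
tcp_pos: [0.4966, 0.2641, 0.1366]
ft_force: [-0.1, 0.3, -3.3]
gripper_force: 59.0
tcp_pos: [0.4956, 0.2643, 0.1362]
ft_force: [-0.2, -0.9, -2.2]
gripper_force: 59.0
```

```bash
for k in 1 2; do python3 -m pendant '[[[0,0,0.001],[0,0,0]],[[0,0,0],[0,0,0]]]' | egrep 'tcp|ft_force'; done
```

```text
tcp_pos: [0.4965, 0.2646, 0.1359]
ft_force: [-0.4, 1.3, 1.1]
tcp_pos: [0.4969, 0.2647, 0.1359]
ft_force: [-6.4, 0.6, 13.8]
```

```bash
python3 -m pendant '[[[0,0,-0.001],[0,0,0]],[[0,0,0],[0,0,0]]]' | egrep 'tcp|ft_force'; for k in 1 2 3; do python3 -m pendant '[[[0,-0.001,-0.0003],[0,0,0]],[[0,0,0],[0,0,0]]]' | egrep 'tcp|ft_force'; done
python3 - <<'E'
from h import *
from workcell import robot
import cv2
s=robot.read_state();q=R.from_rotvec(s["ee_rot"])
b=s["tcp_pos"]+q.apply([0,-.005,L]);print("back edge in rack",Rz.inv().apply(b-o))
r=o+Rz.apply([-.039,0,.104]);print("rail gap",-q.inv().apply(r-s["tcp_pos"])[1]-.005-.006)
E
```

```text
tcp_pos: [0.4965, 0.2646, 0.1359]
ft_force: [-2.4, 1.3, 4.2]
tcp_pos: [0.4959, 0.2649, 0.1357]
ft_force: [1.2, 0.7, 3.9]
tcp_pos: [0.495, 0.2651, 0.1356]
ft_force: [1.7, -0.3, 2.9]
tcp_pos: [0.4938, 0.2654, 0.1355]
ft_force: [2.4, -0.7, 3.4]
back edge in rack [-0.00095253  0.00042826  0.01368695]
rail gap -0.0015067701028661637
```

```bash
for k in 1 2; do python3 -m pendant '[[[0,-0.001,-0.0003],[0,0,0]],[[0,0,0],[0,0,0]]]' | egrep 'tcp|ft_force'; done
python3 - <<'E'
from h import *
from workcell import robot
import cv2
c=robot.read_camera("wrist");i=cv2.resize(c["image"],(480,360),interpolation=2)
a=robot.read_camera("scene")
j=cv2.resize(a["image"][200:310,275:373],(320,360),interpolation=2)
cv2.imwrite("pics/s4.png",np.hstack([i,j]))
E
```

```text
tcp_pos: [0.4936, 0.2655, 0.1356]
ft_force: [6.9, -3.1, 1.6]
tcp_pos: [0.4934, 0.2656, 0.1357]
ft_force: [10.4, -3.6, -1.8]
```

View pics/s4.png

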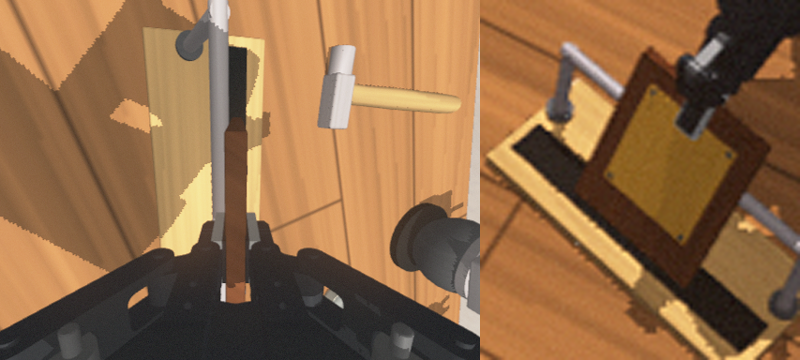

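The plaque's back touches the rail (reaction about 10 N along x), the foot is on the strip, and it is parallel to the rail. I'll press the foot down lightly, then open.

```bash
python3 -m pendant '[[[0,0.0007,0.0008],[0,0,0]],[[0,0,0.0007],[0,0,0]],[[0,0,0],[0,0,0]]]' | egrep 'tcp|ft_force'
python3 -m pendant '[[[0,0,0],[0,0,0]],[[0,0,0],[0,0,0]],[[0,0,0],[0,0,0]],[[0,0,0],[0,0,0]],[[0,0,0],[0,0,0]],[[0,0,0],[0,0,0]]]' 0.035 20
```

```text
tcp_pos: [0.4938, 0.2657, 0.1355]
ft_force: [2.0, -1.8, 12.0]
time_s: 11.23
tcp_pos: [0.4918, 0.2652, 0.1334]
ee_rot: [2.263, 1.727, 0.305]
ft_force: [0.6, -0.2, 0.3]
gripper_width: 0.408
gripper_force: 0.0
```

Released. I'll withdraw along the tool axis and look.

```bash
python3 -m pendant '[[[0,0,-0.006],[0,0,0]],[[0,0,-0.01],[0,0,0]],[[0,0,-0.015],[0,0,0]],[[0,0,-0.015],[0,0,0]],[[0,0,-0.02],[0,0,0]],[[0,0,-0.02],[0,0,0]],[[0,0,-0.02],[0,0,0]],[[0,0,-0.01],[0,0,0]],[[0,0,0],[0,0,0]],[[0,0,0],[0,0,0]]]'
python3 - <<'E'
from h import *
from workcell import robot
import cv2
c=robot.read_camera("wrist");i=cv2.resize(c["image"],(360,270),interpolation=2)
a=robot.read_camera("scene")
j=cv2.resize(a["image"][140:320,120:390],(405,270),interpolation=2)
cv2.imwrite("pics/s5.png",np.hstack([i,j]))
E
```

```text
time_s: 12.07
tcp_pos: [0.4537, 0.2761, 0.2433]
ee_rot: [2.262, 1.727, 0.309]
ft_force: [-0.4, -0.6, 0.3]
gripper_width: 0.409
gripper_force: 0.0
```

View pics/s5.png

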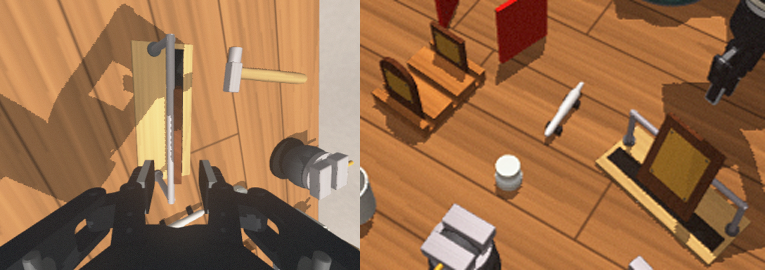

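The plaque leans on the rail mid-rack with the brass face out at about (683,162). The gripper is clear, and both small plaques still stand in the block. I'll check that nothing creeps, then hand in.

```bash
python3 - <<'E'
from workcell import robot
import numpy as np,cv2
g=lambda:cv2.GaussianBlur(robot.read_camera("scene")["image"][190:310,270:390],(5,5),0).astype(int)
a=g()
for _ in range(12): b=g()
print(np.abs(a-b).max(),np.abs(a-b).mean(), robot.read_state()["time_s"])
if np.abs(a-b).max()<30: print(robot.sign_off())
E
```

```text
16 0.7761342592592593 12.8167
the job is handed in; nothing more can be done
None
```

The large plaque is leaning on the rack, foot on the rubber strip and back on the rail, brass face out; the gripper is clear, both smaller plaques are still in the block, and the job was handed in at about 13 s (no verdict was returned).

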